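# Clamp a chrome pirk in a quick-release vise

### The arm

A 6-joint arm with a two-finger parallel gripper is mounted at the origin on the work surface. World frame = base frame: x ahead of the robot, y to its left, z up, the work surface at z = 0. Lengths are in m, angles in rad, forces in N, time in s.
With the tool pointing down it reaches from about 0.3 to 0.875 m from the base axis. Payload 6.4 kg.
Tool frame: the origin (TCP) lies midway between the tips of the shut fingers; the grasp point (between the pads) lies 19 mm behind it (ctrl.tcp_to_grasp is the distance from the TCP to the grasp point, in m); z points along the fingers, y is the direction in which the jaws open and shut (so a half turn about z gives the same grasp; the last joint's range is limited). The gripper opens to 85 mm and grips with 20 to 120 N. Pads are 22 mm wide; open, the fingers measure 114 mm over their backs; the gripper's body (76 mm by 85 mm) begins 54 mm behind the grasp point. The pads swing forward as they close: fully open they stand 13 mm farther back than shut.
Start: joints at [1.081, 0.181, 1.607, -0, 1.354, -0.206], TCP at [0.161, 0.552, 0.231] pointing down, gripper open.
Joint ranges: [-2.99, 2.99], [-0.89, 2.07], [0.3, 2.58], [-1.14, 4.28], [0, 2.63], [-3.12, 3.12]. Speed limits (rad/s): [2.57, 2.57, 3.01, 3.14, 3.14, 3.14].

### API

Orientations are given as a unit quaternion [w, x, y, z].
In Python, from bench import monitor, imaging, order, spotter, ctrl gives the robot as it stands.
- The arm moves only by the shell command python3 -m pendant 'ROWS'. ROWS is JSON, a list that holds one entry, the list of rows, each a list of 5 numbers: the shift along the world's x, y, z in mm, then the turn about the world's z in degrees, then the finger opening in mm, from 0 to 85.4. A call has 1 to 8 rows; each row shifts and turns the commanded pose from where the row before left it; what a row does not reach is not made up. A row lasts 1/8 s, in which the tool goes at most 62.5 mm and 10.7 degrees, less where a joint would pass 70% of its speed; a pose out of reach is approached as far as the arm can. A call with a gripper value outside its range is refused whole. The fingers move at their own pace and stop on an object; the grip force is fixed at half the most. Time passes only in rows, so rows that do not move let the fingers close. It gives the time, the measured TCP pose, the force and the opening at its end, in the units of the state.
- monitor.get_obs(): the state, without advancing time (a new reading comes with each control period).
- imaging.camera(name): name is "side" or "top"; returns a dict with "img" (400x640x3 uint8, red, green, blue), "vfov" (degrees; the focal length in pixels is half the picture's height over the tangent of half this angle, whatever the lens; pixels are square), "cx", "cy" (the principal point, pixels), "distortion" ([k1, k2, p1, p2, k3] as OpenCV has them; the pictures are not rectified), "origin" and "orientation" of the camera in the world. Camera axes: x right, y down, z forward; pixel columns grow to the right and rows downward; lengths in m; the calibration is good to about 2 mm. A picture is of the moment at which its call begins. There is no depth.
- order.hand_in(): hands the job in, once; it reports no verdict.
Trained networks look in the newest picture that a camera, given by its name, has taken for a name from the list of things; names that differ only in an ending like _2 or _b are one class to them, and where a whole thing is asked for, a point or a joint stands for the part that bears it (a point fixed in the world has none). Each returns a list of dicts, best first, with "confidence" (0 to 1); they miss things now and then, are a little off and sometimes report something else, mostly with a low value. They report only what shows in the picture. A call takes as long as a camera call.
- spotter.recognise(camera, thing): "at" ([x, y, z] in m, in the coordinates of the camera as it stood for that picture, good to about 4 mm: the middle of the surface that is visible of it).
- spotter.tip_of(camera, thing): "at" ([x, y, z] in m, in the coordinates of the camera as it stood for that picture, good to about 4 mm: a listed point, or the origin of a listed thing).
The state is a dict: "time_s": time; "q": joint angles; "dq": joint speeds; "joint_efforts": joint torques, N m; "eef_pos": TCP position; "eef_rot": TCP orientation; "wrist_force": force on the tool from outside, world axes, zero at the start; "torque": the same for the moment, N m; "opening": opening from 0.0 (shut) to 1.0 (fully open).
Only numpy, scipy, OpenCV 4.12 (cv2) and the standard library are available. Lean on these libraries where they do the work, as an engineer would, in place of code of your own. Each camera call takes 0.05 s, during which the arm holds its last target. There are 200 camera calls.

### The job

Clamp the chrome pirk that lies between the jaws of the blue vise: squeeze the red quick-release lever against the horn, slide the jaw gently right up until the pirk is lightly nipped against the fixed jaw, and let the lever go. Then wind the crank clockwise until the pirk is firmly held, when the crank takes about 12 N at the handle as it turns (it runs free at 2 to 3 N), without denting it, let go, and leave the other tackle on the shelf alone.

Things in the scene. Friction and masses are not known exactly. Their poses are not given: they have to be found in the camera images.
- vise: blue quick-release vise, bolted down. Origin: shelf height, mid-width, under the fixed jaw's face; z up; y = closing direction (moving jaw, red lever and crank on the -y side), x across the jaws. The fixed jaw's face is at y = 0, or up to 3 mm behind it (pad wear, varies). Jaw tops 105 mm up. Two 16 mm guide rods (x = +-28 mm, axes 68 mm up) and the screw between them move with the moving jaw
- vise_jaw (a joint): travel of the moving jaw, 0 to 0.085 m: its face line is y = -0.085 + this in the vise's frame; the opening is 0.085 - this, plus pad wear and float. A half-nut on the screw locks it both ways; with the lever squeezed the half-nut is open and the jaw slides with about 3 N of friction. With the lever let go only the screw moves it, 10 mm a turn of the crank
- vise_lever (a joint): red squeeze lever on the outer side of the moving jaw, rad: 0 let go (half-nut shut), 0.30 squeezed home on its stop (half-nut open). Hinged 88 mm up, its top swings towards the jaw's blue horn, 12 mm of travel; 12 N at its rolled top starts it, 14 N holds it home; springs back when let go
- vise_squeeze (a point): point 130 mm up, on x = 0, 34.5 mm outward (-y) of the moving jaw's face line, midway between the outer faces of the lever's rolled top and the upright blue horn (both 28 mm wide along x; top of horn 143 mm, of lever 138 mm up). They are squeezed together along the vise's y: 49 mm over both when let go, 37 mm when home. Jaw top 25 mm below; finger room either side
- vise_crank (a joint): crank angle, rad: 0 = crank arm straight up, growing clockwise seen from the handle end (from up towards the vise's +x), which closes the jaw. Felt at the handle WHILE TURNING (less when the hand stops): 2 to 3 N running free or taking up slack, about 12 N (0.48 N m) when the pirk is rightly held (near 100 N); past 16 N it is overtight. Nip to tight takes 0.7 to 4 rad, which varies
- crank_grip (a point): middle of the black crank handle, a freely spinning sleeve 14 mm thick, 44 mm long, parallel to the vise's y, 101 mm outward (-y) of the moving jaw's face line, on a 40 mm crank arm whose axis is 68 mm up at x = 0; the 10 mm thick arm lies 28 mm from this point towards the jaw. It moves along y with the jaw
- front_liner: dark pad plate on the moving jaw, 86 mm wide, 78 to 105 mm up. It floats: its face starts 0 to 4 mm behind the jaw's face line (varies), and only a push of some 32 N moves it, until 4.5 mm is taken up: so the screw first takes up this slack, then bites hard (50 to 100 N a mm). Origin: at shelf height under the middle of its face
- pirk: the chrome pirk to clamp, lying across the guide rods between the jaws, touching neither yet: thin flat-sided tube, 22 mm thick (its y), 24 mm high, 150 mm long (its x; flats 80 mm), red stripe on top. Origin: centre of its underside, 76 mm above the shelf. Up to 6 degrees askew; it slides and squares up as the jaws close on it
- reel: bystander: red plastic line reel, 72 mm across, 26 mm high, lying flat. Origin at its underside. Leave it alone
- headlamp: bystander: black headlamp body, 62 mm wide, 50 mm high with its knob. Origin at its underside. Leave it alone
- organiser: bystander: clear lure organiser, 180 x 270 x 43 mm. Origin at its underside. Leave it alone
- spare_pirk: bystander: second, slimmer chrome pirk with a green stripe, 126 x 16 x 14 mm, lying on the shelf. Origin at its underside. Leave it alone
- screwdriver: bystander: screwdriver lying on the shelf. Origin at its underside. Leave it alone
- mug: bystander: blue mug, 80 mm across, 92 mm high. Origin at its underside. Leave it alone
- hook_box: bystander: small steel hook box with a hinged flap, 65 x 95 x 30 mm, screwed down. Origin at its underside. Leave it alone

How it is judged:
By the outcome, as a careful person would: the job done as asked, in the order asked, and still so for the second after the job is handed in, with the robot touching nothing.
It also fails if it takes over 62 s, if anything falls off the work surface, if the arm or the gripper's body presses on something with over 40 N, if the wrist force passes 120 N, or if a joint passes its speed limit or range.

## Working session

There is one attempt and no reset: what is moved stays moved. The work goes in short steps, Python scripts to look and compute and a shell command to move; the robot and the scene stay as the last step left them, time stands still between calls to the robot, and variables do not carry over. Pictures are saved under pics/ and viewed, about 8 in all and at most 12, crops included, and the job is handed in when it is done.

```bash
ls; mkdir -p pics
cat > h.py <<'E'
import numpy as np, cv2
from scipy.spatial.transform import Rotation as R
from bench import monitor, imaging, order, spotter, ctrl
def cam(n,save=None):
    c=imaging.camera(n)
    if save: cv2.imwrite('pics/'+save,c['img'][:,:,::-1])
    q=c['orientation']; c['R']=R.from_quat([q[1],q[2],q[3],q[0]]).as_matrix(); c['o']=np.array(c['origin'])
    f=200/np.tan(np.radians(c['vfov'])/2); c['K']=np.array([[f,0,c['cx']],[0,f,c['cy']],[0,0,1.]])
    return c
def w(c,p): return c['R']@np.array(p)+c['o']
def ray(c,u,v):
    p=cv2.undistortPoints(np.array([[[u,v]]],float),c['K'],np.array(c['distortion'],float))[0,0]
    return c['R']@np.array([p[0],p[1],1.])
def onz(c,u,v,z):
    d=ray(c,u,v); return c['o']+d*(z-c['o'][2])/d[2]
def px(c,P):
    p=c['R'].T@(np.array(P,float)-c['o']); 
    return cv2.projectPoints(p[None],np.zeros(3),np.zeros(3),c['K'],np.array(c['distortion'],float))[0].ravel()
E
python3 - <<'E'
from h import *
np.set_printoptions(precision=4,suppress=True)
print(monitor.get_obs(), ctrl.tcp_to_grasp)
for n in ['side','top']:
    c=cam(n,n+'1.png'); print(n,c['o'],c['R'][:,2],c['vfov'])
    for t in ['vise','vise_squeeze','crank_grip','front_liner','pirk','reel','headlamp','organiser','spare_pirk','screwdriver','mug','hook_box']:
        r=spotter.tip_of(n,t)
        print(t,[(np.round(w(c,x['at']),4),round(x['confidence'],2)) for x in r[:2]])
E
```

```text
pics
{'time_s': 0.0, 'q': array([ 1.0807,  0.1815,  1.608 ,  0.    ,  1.3538, -0.2063]), 'dq': array([ 0.0013,  0.0008, -0.0012,  0.0012,  0.0014,  0.0007]), 'joint_efforts': array([  0.0022, -44.4861, -35.1343,  -0.0001,   0.0095,  -0.    ]), 'eef_pos': array([0.1607, 0.5515, 0.2304]), 'eef_rot': array([-0.0003,  0.1414,  0.9899, -0.0008]), 'wrist_force': array([ 0.471 , -0.8453,  0.198 ]), 'torque': array([-0.005 ,  0.0008,  0.0016]), 'opening': 0.9999464656316748} 0.0187
side [ 0.3413 -0.7647  0.9316] [ 0.1853  0.6778 -0.7115] 55.01944955167711
vise [(array([ 0.5759,  0.0036, -0.0049]), 0.71)]
vise_squeeze [(array([ 0.5605, -0.1023,  0.1295]), 0.78)]
crank_grip [(array([ 0.5174, -0.1599,  0.0609]), 0.52)]
front_liner [(array([ 0.4949, -0.4301, -0.0015]), 0.62)]
pirk [(array([ 0.5774, -0.0192,  0.0759]), 0.86)]
reel [(array([ 0.7903, -0.0605, -0.0024]), 0.92)]
headlamp [(array([0.7613, 0.1588, 0.001 ]), 0.49)]
organiser [(array([ 0.5705,  0.4644, -0.0013]), 0.62), (array([ 0.6987, -0.3986, -0.003 ]), 0.31)]
spare_pirk [(array([ 0.3174, -0.2786, -0.0006]), 0.69)]
screwdriver [(array
[... 322 characters left out ...]
.0035, -0.0002]), 0.9)]
vise_squeeze [(array([ 0.5578, -0.1011,  0.1329]), 0.86)]
crank_grip [(array([ 0.5121, -0.1629,  0.0628]), 0.51)]
front_liner [(array([ 0.5675, -0.0714, -0.0011]), 0.59)]
pirk [(array([ 0.5801, -0.0218,  0.0738]), 0.74)]
reel [(array([ 0.7899, -0.059 ,  0.0017]), 0.81)]
headlamp [(array([ 0.761 ,  0.1552, -0.0026]), 0.53)]
organiser [(array([0.5711, 0.4684, 0.0017]), 0.84)]
spare_pirk [(array([ 0.3114, -0.2829, -0.0023]), 0.6)]
screwdriver [(array([0.3479, 0.4189, 0.0021]), 0.87), (array([ 0.5674, -0.0727, -0.0029]), 0.51)]
mug [(array([ 0.6922, -0.3987, -0.0021]), 0.71), (array([ 0.5791, -0.0238,  0.0754]), 0.16)]
hook_box [(array([ 0.4931, -0.4315, -0.0022]), 0.76)]
```

Run:
```python
import cv2
s=cv2.imread('pics/side1.png'); t=cv2.imread('pics/top1.png')
from h import *
import pickle
c=cam('side');d=cam('top')
print(px(c,[.56,-.1,.1]),px(d,[.56,-.1,.1]))
u,v=px(c,[.56,-.07,.08]).astype(int); a=s[max(v-90,0):v+90,max(u-120,0):u+120]; print(u,v)
cv2.imwrite('pics/sidecrop.png',cv2.resize(a,None,fx=3,fy=3,interpolation=2))
u,v=px(d,[.56,-.07,.08]).astype(int); a=t[max(v-75,0):v+75,max(u-100,0):u+100]; print(u,v)
cv2.imwrite('pics/topcrop.png',cv2.resize(a,None,fx=4,fy=4,interpolation=2))
```

```text
[325.49712607 227.73134823] [350.72458044 194.61809714]
322 224
341 196
```

View pics/sidecrop.png

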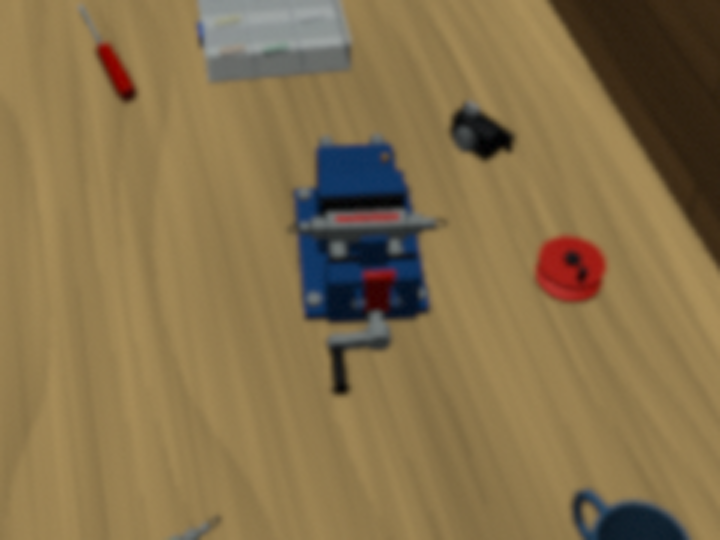

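View pics/topcrop.png

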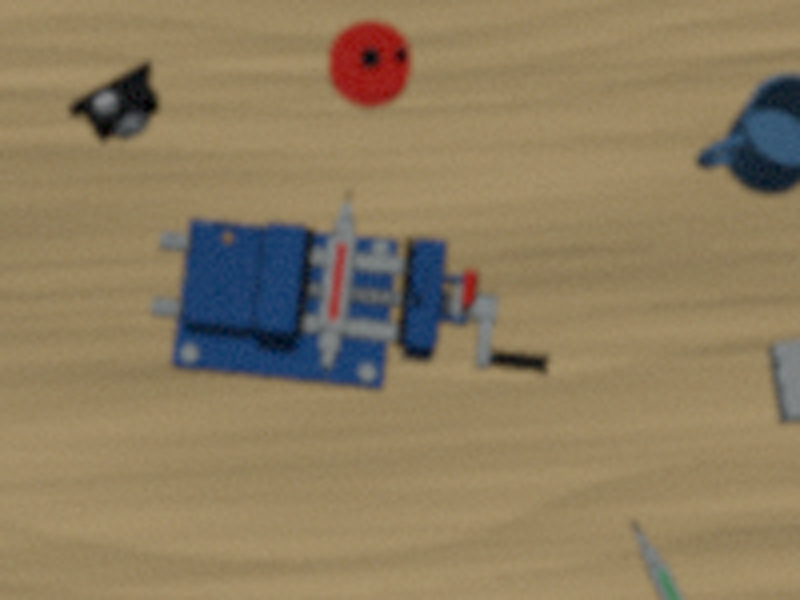

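Run:
```python
from h import *
np.set_printoptions(precision=4,suppress=True)
d=cam('top'); 
P=lambda x,y,z: onz(d,241+x/4,121+y/4,z)
def seg(a,b,z):
    a,b=P(*a,z),P(*b,z); v=b-a; print(a,b,np.linalg.norm(v),np.degrees(np.arctan2(v[1],v[0])))
print('base side');seg((382,388),(175,368),.012)
print('movjaw outer edge');seg((433,357),(446,241),.105)
print('fixed face');seg((297,345),(308,228),.105)
print('rods');seg((165,305-65),(155,305),.068)
print('handle');seg((495,358),(547,364),.062)
print('red stripe');seg((333,318),(342,245),.1)
print('lever red');seg((468,303),(470,272),.138)
A=[]
for n in ['top','side']:
  for k in range(3):
    c=cam(n)
    A.append([w(c,spotter.tip_of(n,t)[0]['at']) for t in ['vise','vise_squeeze','crank_grip','pirk']])
A=np.array(A); print(np.median(A,0)); print(A.std(0))
```

```text
base side
[ 0.5022 -0.0541  0.012 ] [0.5285 0.1186 0.012 ] 0.17468478846598598 81.33698820134823
movjaw outer edge
[ 0.5083 -0.0914  0.105 ] [ 0.6026 -0.1083  0.105 ] 0.09579384788953396 -10.143988474515663
fixed face
[0.5238 0.0159 0.105 ] [0.6193 0.0019 0.105 ] 0.09658476381884817 -8.297675633923713
rods
[0.6253 0.1195 0.068 ] [0.5709 0.1298 0.068 ] 0.05539226870600592 169.29485039839284
handle
[ 0.5131 -0.1452  0.062 ] [ 0.5059 -0.1871  0.062 ] 0.04255934327503418 -99.78734868728085
red stripe
[ 0.5453 -0.0141  0.1   ] [ 0.605  -0.0248  0.1   ] 0.06072303364741799 -10.123145246658824
lever red
[ 0.5433 -0.1191  0.138 ] [ 0.5681 -0.1225  0.138 ] 0.025010084787458236 -7.694634184539137Traceback (most recent call last):
  File "<stdin>", line 18, in <module>
IndexError: list index out of range
```

```bash
python3 -m pendant '[[[25,-41,0,1,85],[25,-41,0,1,85],[25,-41,0,1,85],[25,-41,0,1,85],[25,-41,0,1,85],[25,-41,0,1,85],[25,-41,0,1,85],[25,-41,0,0,85]]]'; python3 -m pendant '[[[25,-41,0,0,85],[25,-41,0,0,85],[25,-41,0,0,85],[25,-41,0,0,85],[25,-41,0,0,85],[25,-41,0,0,85],[25,-41,0,0,85],[23,-38,0,0,85]]]'; python3 -m pendant '[[[0,0,0,0,85],[0,0,0,0,85]]]'
python3 - <<'E'
from h import *
np.set_printoptions(precision=4,suppress=True)
o=monitor.get_obs();print(o['eef_pos'],o['eef_rot'],o['q'],o['wrist_force'])
q=o['eef_rot'];y=R.from_quat([q[1],q[2],q[3],q[0]]).as_matrix()[:,1];print(np.degrees(np.arctan2(y[1],y[0])))
for n in ['top','side']:
    c=cam(n,n+'2.png')
    for t in ['vise','vise_squeeze','crank_grip','pirk']:
        r=spotter.tip_of(n,t)
        print(n,t,[(np.round(w(c,x['at']),4),round(x['confidence'],2)) for x in r[:1]])
E
```

```text
time_s: 3.35
eef_pos: [0.3617, 0.2227, 0.2316]
eef_rot: [0.0, 0.081, 0.997, 0.0]
wrist_force: [0.7, 0.6, 0.6]
opening: 0.993
time_s: 4.35
eef_pos: [0.5598, -0.1026, 0.2313]
eef_rot: [0.0, 0.081, 0.997, -0.0]
wrist_force: [0.1, 0.2, -0.0]
opening: 0.997
time_s: 4.6
eef_pos: [0.5585, -0.1006, 0.2309]
eef_rot: [-0.0, 0.081, 0.997, 0.0]
wrist_force: [-0.2, 0.3, 0.1]
opening: 0.995
[ 0.5585 -0.1006  0.2309] [-0.0005  0.0809  0.9967  0.0003] [-0.3874  0.1653  1.6257  0.0003  1.3518 -1.7964] [-0.1886  0.2619  0.1411]
80.72260302598558
top vise [(array([0.5753, 0.0034, 0.0015]), 0.89)]
top vise_squeeze [(array([ 0.5594, -0.1052,  0.1337]), 0.8)]
top crank_grip [(array([ 0.5106, -0.1648,  0.0553]), 0.39)]
top pirk [(array([ 0.693 , -0.3986, -0.0005]), 0.23)]
side vise [(array([ 0.5799,  0.0027, -0.0039]), 0.67)]
side vise_squeeze [(array([ 0.5617, -0.1062,  0.1256]), 0.66)]
side crank_grip [(array([ 0.5169, -0.1632,  0.0538]), 0.62)]
side pirk [(array([ 0.5798, -0.0242,  0.078 ]), 0.66)]
```

```bash
python3 -m pendant '[[[1.5,-3,-30,0,85],[0,0,-30,0,85],[0,0,-30,0,85],[0,0,-20,0,85],[0,0,-9,0,85],[0,0,0,0,70],[0,0,0,0,62]]]';  python3 -m pendant '[[[0,0,0,0,58],[0,0,0,0,58]]]'
python3 - <<'E'
from h import *
a=cam('side','side3.png'); b=cam('top','top3.png')
out=[]
for c in (a,b):
    u,v=px(c,[.56,-.1,.12]).astype(int); i=np.ascontiguousarray(c['img'][v-40:v+40,u-50:u+50,::-1]); out.append(cv2.resize(i,None,fx=4,fy=4,interpolation=2)); print(u,v)
cv2.imwrite('pics/c3.png',np.hstack(out))
E
```

```text
time_s: 5.98
eef_pos: [0.5612, -0.1042, 0.1134]
eef_rot: [0.001, 0.081, 0.997, -0.0]
wrist_force: [0.1, -0.9, 0.4]
opening: 0.725
time_s: 6.22
eef_pos: [0.5608, -0.1041, 0.1129]
eef_rot: [0.001, 0.081, 0.997, -0.0]
wrist_force: [-0.1, 0.4, -0.7]
opening: 0.675
325 223
351 193
```

View pics/c3.png

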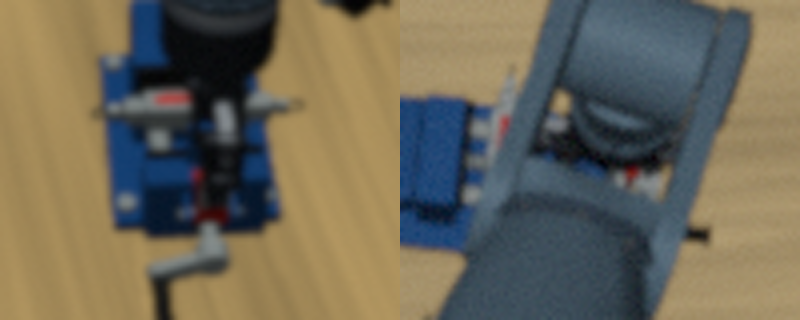

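```bash
python3 -m pendant '[[[-2,0,-4,0,54],[0,0,0,0,54],[0,0,0,0,54]]]'; python3 -m pendant '[[[0,0,0,0,51],[0,0,0,0,51]]]';python3 -m pendant '[[[0,0,0,0,49],[0,0,0,0,49]]]'
```

```text
time_s: 6.7
eef_pos: [0.5584, -0.104, 0.1082]
eef_rot: [-0.0, 0.081, 0.997, 0.0]
wrist_force: [-0.1, -0.3, -0.0]
opening: 0.629
time_s: 6.95
eef_pos: [0.5584, -0.1045, 0.1084]
eef_rot: [-0.0, 0.081, 0.997, -0.0]
wrist_force: [-1.4, -4.5, 0.0]
opening: 0.595
time_s: 7.2
eef_pos: [0.5587, -0.1038, 0.1085]
eef_rot: [0.0, 0.081, 0.997, 0.0]
wrist_force: [-0.2, -0.9, 2.9]
opening: 0.577
```

```bash
python3 -m pendant '[[[0,0,0,0,45],[0,0,0,0,45]]]'; python3 -m pendant '[[[0,0,0,0,40],[0,0,0,0,38],[0,0,0,0,34],[0,0,0,0,32]]]';python3 -m pendant '[[[0,0,0,0,30],[0,0,0,0,30]]]'
```

```text
time_s: 7.45
eef_pos: [0.5588, -0.1033, 0.1091]
eef_rot: [0.0, 0.08, 0.997, 0.0]
wrist_force: [-2.4, 2.0, 7.0]
opening: 0.53
time_s: 7.95
eef_pos: [0.5588, -0.1037, 0.1105]
eef_rot: [0.0, 0.08, 0.997, -0.001]
wrist_force: [-6.9, 5.2, 16.4]
opening: 0.423
time_s: 8.2
eef_pos: [0.5588, -0.1037, 0.1105]
eef_rot: [0.0, 0.08, 0.997, -0.001]
wrist_force: [-6.9, 4.0, 16.8]
opening: 0.422
```

```bash
python3 -m pendant '[[[-0.8,0,2,0,30],[0,0,0,0,30]]]'; python3 -m pendant '[[[0.2,1,0,0,30],[0.3,2,0,0,30],[0.5,3,0,0,30]]]';python3 -m pendant '[[[0.6,4,0,0,30],[0.6,4,0,0,30]]]'
```

```text
time_s: 8.45
eef_pos: [0.5587, -0.1039, 0.1106]
eef_rot: [0.001, 0.08, 0.997, -0.0]
wrist_force: [4.8, 2.2, 0.0]
opening: 0.421
time_s: 8.82
eef_pos: [0.5594, -0.0994, 0.1106]
eef_rot: [0.001, 0.081, 0.997, -0.001]
wrist_force: [4.2, -4.5, -0.4]
opening: 0.417
time_s: 9.07
eef_pos: [0.5608, -0.0914, 0.1106]
eef_rot: [0.001, 0.081, 0.997, -0.001]
wrist_force: [5.0, -3.8, -1.4]
opening: 0.421
```

```bash
python3 -m pendant '[[[1,4,0,0,30],[0.65,4,0,0,30],[0.65,4,0,0,30],[0.65,4,0,0,30],[0.6,3.5,0,0,30]]]'; python3 -m pendant '[[[0.3,2,0,0,30],[0.3,2,0,0,30]]]';python3 -m pendant '[[[0.3,2,0,0,30],[0.3,2,0,0,30]]]'
```

```text
time_s: 9.7
eef_pos: [0.5639, -0.072, 0.1106]
eef_rot: [0.001, 0.081, 0.997, -0.001]
wrist_force: [3.1, -6.9, 0.7]
opening: 0.415
time_s: 9.95
eef_pos: [0.5646, -0.068, 0.1106]
eef_rot: [0.001, 0.081, 0.997, -0.001]
wrist_force: [3.7, -5.9, 0.0]
opening: 0.423
time_s: 10.2
eef_pos: [0.5653, -0.0641, 0.1106]
eef_rot: [0.001, 0.081, 0.997, -0.001]
wrist_force: [3.4, -7.3, -0.8]
opening: 0.418
```

Run:
```python
from h import *
np.set_printoptions(precision=4,suppress=True)
a=cam('side','side4.png'); b=cam('top','top4.png')
print(monitor.get_obs()['eef_pos'])
out=[]
for c in (a,b):
    u,v=px(c,[.57,-.04,.1]).astype(int); i=np.ascontiguousarray(c['img'][v-30:v+30,u-40:u+40,::-1]); out.append(cv2.resize(i,None,fx=5,fy=5,interpolation=2)); print(u,v)
cv2.imwrite('pics/c4.png',np.hstack(out))
```

```text
[ 0.5653 -0.0638  0.1106]
323 211
331 192
```

View pics/c4.png

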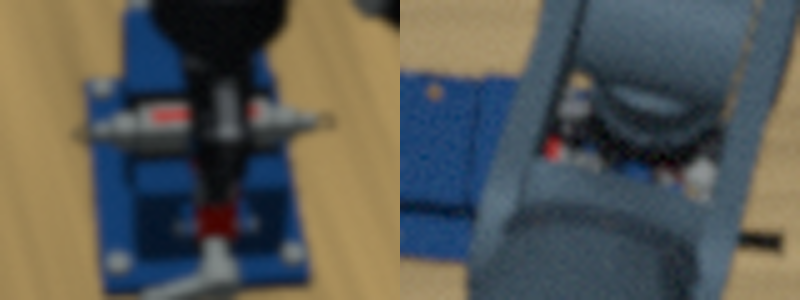

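```bash
for i in 1; do python3 -m pendant '[[[0.2,1,0,0,30],[0.2,1,0,0,30]]]'; python3 -m pendant '[[[0.2,1,0,0,30],[0.1,1,0,0,30]]]'; python3 -m pendant '[[[0.2,1,0,0,30],[0.1,1,0,0,30]]]'; python3 -m pendant '[[[0.2,1,0,0,30],[0.1,1,0,0,30]]]'; done | grep -E 'pos|force'
```

```text
eef_pos: [0.5655, -0.0621, 0.1106]
wrist_force: [2.6, -5.5, 1.3]
eef_pos: [0.5659, -0.0601, 0.1106]
wrist_force: [2.7, -6.4, -0.5]
eef_pos: [0.5662, -0.0581, 0.1106]
wrist_force: [3.8, -6.3, -1.2]
eef_pos: [0.5666, -0.0561, 0.1106]
wrist_force: [3.5, -7.0, -0.2]
```

```bash
(python3 -m pendant '[[[0.2,1,0,0,30]]]'; python3 -m pendant '[[[0.1,1,0,0,30]]]'; python3 -m pendant '[[[0.2,1,0,0,30]]]') | grep -E 'pos|force'
```

```text
eef_pos: [0.5667, -0.0551, 0.1106]
wrist_force: [2.7, -6.4, -0.0]
eef_pos: [0.5669, -0.0541, 0.1106]
wrist_force: [4.3, -5.9, -0.4]
eef_pos: [0.5671, -0.0531, 0.1106]
wrist_force: [4.6, -6.1, -0.5]
```

```bash
(python3 -m pendant '[[[0.1,0.7,0,0,30]]]'; python3 -m pendant '[[[0.1,0.7,0,0,30]]]'; python3 -m pendant '[[[0.1,0.7,0,0,30]]]') | grep -E 'pos|force'
```

```text
eef_pos: [0.5672, -0.0524, 0.1107]
wrist_force: [5.1, -7.0, 0.0]
eef_pos: [0.5673, -0.0517, 0.1106]
wrist_force: [4.6, -6.8, -0.6]
eef_pos: [0.5674, -0.051, 0.1106]
wrist_force: [3.6, -5.6, -0.6]
```

Run:
```python
from h import *
np.set_printoptions(precision=4,suppress=True)
a=cam('side','side5.png')
o=monitor.get_obs();print(o['eef_pos'],o['wrist_force'])
u,v=px(a,[.57,-.02,.1]).astype(int); i=np.ascontiguousarray(a['img'][v-30:v+30,u-40:u+40,::-1]); cv2.imwrite('pics/c5.png',cv2.resize(i,None,fx=8,fy=8,interpolation=2)); print(u,v)
```

```text
[ 0.5674 -0.0509  0.1106] [ 4.3938 -6.1625 -0.5566]
321 206
```

View pics/c5.png

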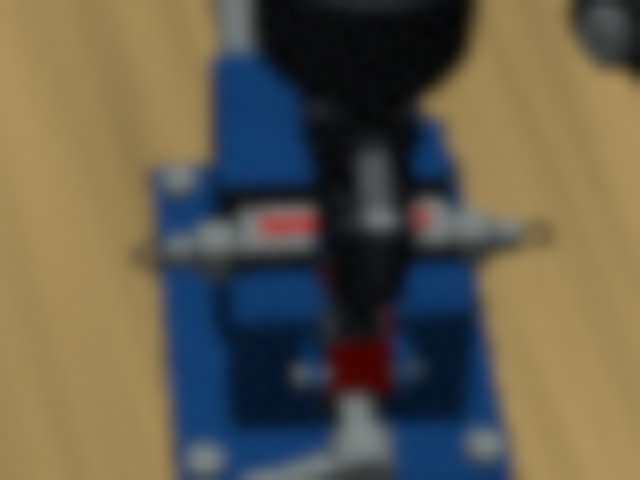

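```bash
(python3 -m pendant '[[[0.1,0.6,0,0,30]]]'; python3 -m pendant '[[[0.1,0.6,0,0,30]]]'; python3 -m pendant '[[[0.1,0.6,0,0,30]]]') | grep -E 'pos|force'
```

```text
eef_pos: [0.5675, -0.0504, 0.1106]
wrist_force: [3.6, -6.3, -0.5]
eef_pos: [0.5676, -0.0498, 0.1106]
wrist_force: [3.1, -6.5, -0.4]
eef_pos: [0.5677, -0.0492, 0.1106]
wrist_force: [3.9, -6.5, 0.3]
```

```bash
(python3 -m pendant '[[[0.1,0.6,0,0,30]]]'; python3 -m pendant '[[[0.1,0.6,0,0,30]]]'; python3 -m pendant '[[[0.1,0.6,0,0,30]]]') | grep -E 'pos|force'
```

```text
eef_pos: [0.5678, -0.0486, 0.1106]
wrist_force: [3.8, -7.1, -0.8]
eef_pos: [0.5679, -0.048, 0.1106]
wrist_force: [4.1, -5.9, -1.4]
eef_pos: [0.568, -0.0474, 0.1106]
wrist_force: [3.6, -5.4, 0.0]
```

```bash
(python3 -m pendant '[[[0.1,0.6,0,0,30]]]'; python3 -m pendant '[[[0.1,0.6,0,0,30]]]'; python3 -m pendant '[[[0.1,0.6,0,0,30]]]') | grep -E 'pos|force'
```

```text
eef_pos: [0.5681, -0.0468, 0.1106]
wrist_force: [3.6, -6.5, 0.1]
eef_pos: [0.5682, -0.0462, 0.1106]
wrist_force: [3.9, -6.3, -1.0]
eef_pos: [0.5683, -0.0456, 0.1106]
wrist_force: [3.8, -6.9, -0.7]
```

```bash
(python3 -m pendant '[[[0.1,0.6,0,0,30]]]'; python3 -m pendant '[[[0.1,0.6,0,0,30]]]') | grep -E 'pos|force'
```

```text
eef_pos: [0.5684, -0.045, 0.1106]
wrist_force: [4.0, -5.9, -0.1]
eef_pos: [0.5685, -0.0444, 0.1106]
wrist_force: [4.5, -6.0, -0.0]
```

Run:
```python
from h import *
np.set_printoptions(precision=4,suppress=True)
for n in ['side','top']:
  a=cam(n)
  for t in ['pirk','vise','vise_squeeze','front_liner','crank_grip']:
    r=spotter.tip_of(n,t)
    for x in r[:1]:
        p=w(a,x['at']); d=p-np.array([.5767,.0035,0]); print(n,t,p,round(x['confidence'],2),'vise frame',d[0]*.9869-d[1]*.1616,d[0]*.1616+d[1]*.9869)
print(monitor.get_obs()['wrist_force'])
```

```text
side pirk [ 0.5798 -0.0107  0.0727] 0.43 vise frame 0.005372936855111079 -0.013551415150952206
side vise [ 0.5763  0.002  -0.0053] 0.69 vise frame -0.000140759468328184 -0.001521412960514676
side vise_squeeze [ 0.5688 -0.0522  0.1261] 0.72 vise frame 0.001202914701198327 -0.05628275711353787
side crank_grip [ 0.5267 -0.1082  0.0513] 0.65 vise frame -0.03128260895444962 -0.11836290711538555
top pirk [ 0.5805 -0.0113  0.0717] 0.38 vise frame 0.006165205883823471 -0.013956355471256518
top vise [ 0.577   0.0017 -0.0007] 0.89 vise frame 0.0005431137990166199 -0.0017650171866974611
top vise_squeeze [ 0.5698 -0.0488  0.1277] 0.6 vise frame 0.0016602184450442955 -0.05272494179809105
top crank_grip [ 0.5213 -0.1089  0.0537] 0.5 vise frame -0.03647202976178228 -0.1198820822067638
[ 3.4201 -6.0701 -0.1372]
```

```bash
(python3 -m pendant '[[[0.1,0.5,0,0,30]]]'; python3 -m pendant '[[[0.1,0.5,0,0,30]]]'; python3 -m pendant '[[[0.1,0.5,0,0,30]]]') | grep -E 'pos|force'
```

```text
eef_pos: [0.5685, -0.0439, 0.1106]
wrist_force: [4.0, -6.0, 0.4]
eef_pos: [0.5685, -0.0439, 0.1106]
wrist_force: [3.1, -8.8, -0.2]
eef_pos: [0.5686, -0.0439, 0.1107]
wrist_force: [1.8, -11.4, 0.1]
```

```bash
python3 -m pendant '[[[0.1,0.5,0,0,30]]]' | grep -E 'pos|force'; python3 -m pendant '[[[0,0,0,0,44],[0,0,0,0,54]]]';  python3 -m pendant '[[[0,0,0,0,62],[0,0,0,0,66],[0,0,0,0,70]]]'; python3 -m pendant '[[[0,0,10,0,75],[0,0,30,0,80],[0,0,40,0,80],[-6,-37,30,0,80],[-6,-37,10,-10,80],[-6,-10,0,-10,85],[0,0,0,-10,85],[0,0,0,-10,85]]]';python3 -m pendant '[[[-6,-10,0,-10,85],[0,0,0,-10,85],[0,0,0,-10,85],[0,0,0,-10,85],[0,0,0,-10,85],[0,0,0,0,85]]]'
python3 - <<'E'
from h import *
np.set_printoptions(precision=4,suppress=True)
im=[]
for n in ['side','top']:
  a=cam(n,n+'6.png')
  u,v=px(a,[.56,-.06,.08]).astype(int); i=np.ascontiguousarray(a['img'][v-40:v+40,u-50:u+50,::-1]); im.append(cv2.resize(i,None,fx=4,fy=4,interpolation=2)); print(u,v)
  for t in ['pirk','vise','vise_squeeze','front_liner','crank_grip']:
    r=spotter.tip_of(n,t)
    for x in r[:1]:
        p=w(a,x['at']); d=p-np.array([.5767,.0035,0]); print(n,t,p,round(x['confidence'],2),'vise frame',d[0]*.9869-d[1]*.1616,d[0]*.1616+d[1]*.9869)
cv2.imwrite('pics/c6.png',np.hstack(im))
E
```

```text
eef_pos: [0.5686, -0.0438, 0.1107]
wrist_force: [0.7, -13.2, 0.1]
time_s: 14.82
eef_pos: [0.5676, -0.0421, 0.1094]
eef_rot: [-0.001, 0.082, 0.997, -0.0]
wrist_force: [2.8, -7.9, -3.2]
opening: 0.631
time_s: 15.2
eef_pos: [0.5679, -0.0401, 0.1101]
eef_rot: [-0.0, 0.081, 0.997, 0.001]
wrist_force: [0.5, -0.4, -0.5]
opening: 0.817
time_s: 16.2
eef_pos: [0.5504, -0.1248, 0.2314]
eef_rot: [0.001, 0.42, 0.908, 0.0]
wrist_force: [-0.2, -0.4, -0.1]
opening: 1.003
time_s: 16.95
eef_pos: [0.5445, -0.1345, 0.2311]
eef_rot: [0.0, 0.761, 0.648, 0.0]
wrist_force: [0.4, 0.4, -1.0]
opening: 0.993
321 221
side pirk [ 0.5826 -0.0087  0.0744] 0.5 vise frame 0.0077625180633607085 -0.011047700835698074
side vise [ 0.5818  0.0026 -0.003 ] 0.6 vise frame 0.005162091708379992 -4.407781734297217e-05
side vise_squeeze [ 0.5702 -0.0526  0.1276] 0.58 vise frame 0.0026712399346038966 -0.05639902090797752
side crank_grip [ 0.5286 -0.1062  0.0494] 0.46 vise frame -0.029741365395723904 -0.11602307515660332
338 196
top pirk [ 0.582  -0.0082  0.074 ] 0.8 vise frame 0.00712921366299825 -0.0106443404279733
top vise [0.5765 0.0015 0.0036] 0.59 vise frame 0.00012375585140172248 -0.002038620070649822
top vise_squeeze [ 0.5682 -0.0485  0.1298] 0.8 vise frame 5.372785895746586e-05 -0.052714052861931246
top front_liner [ 0.5768 -0.0194 -0.0024] 0.64 vise frame 0.0038105587830091527 -0.022623622303413707
top crank_grip [ 0.7575  0.1544 -0.0004] 0.74 vise frame 0.1540752799229373 0.1781055267164131
```

View pics/c6.png

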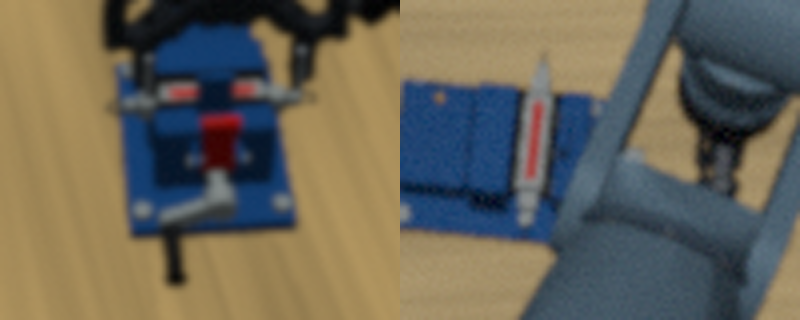

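Run:
```python
from h import *
np.set_printoptions(precision=4,suppress=True)
a=cam('side'); im=a['img']
X=np.array([.9869,-.1616,0]);Y=np.array([.1616,.9869,0]);O=np.array([.577,.0025,0])
V=lambda x,y,z:O+X*x+Y*y+np.array([0,0,z])
# dark handle pixels
g=im.astype(int).sum(2); u0,v0=300,228
sub=g[v0:v0+30,u0:u0+30]; m=(sub<130).astype(np.uint8)
n,l,st,ce=cv2.connectedComponentsWithStats(m); 
for i in range(1,n):
    if st[i][4]>10: print(st[i]+np.array([u0,v0,0,0,0]),ce[i]+[u0,v0]); ys,xs=np.where(l==i); print([(v+v0,xs[ys==v].mean()+u0) for v in np.unique(ys)])
for th in (-90,-95,-100,-105,-110,-115,-120):
    t=np.radians(th)
    print(th,[px(a,V(.04*np.sin(t),f-.101,.068+.04*np.cos(t))) for f in(-.018,-.021)],px(a,V(.04*np.sin(t),-.0195-.123,.068+.04*np.cos(t))))
```

```text
[311 237  10  15  52] [314.2115 242.8462]
[(np.int64(237), np.float64(314.0)), (np.int64(238), np.float64(315.5)), (np.int64(239), np.float64(313.5)), (np.int64(240), np.float64(313.5)), (np.int64(241), np.float64(313.5)), (np.int64(242), np.float64(313.5)), (np.int64(243), np.float64(313.5)), (np.int64(244), np.float64(314.0)), (np.int64(245), np.float64(314.0)), (np.int64(246), np.float64(314.0)), (np.int64(247), np.float64(314.0)), (np.int64(248), np.float64(314.5)), (np.int64(249), np.float64(314.0)), (np.int64(250), np.float64(314.5)), (np.int64(251), np.float64(314.5))]
-90 [array([311.6929, 239.8122]), array([311.7791, 240.6471])] [312.3772 246.4402]
-95 [array([311.7273, 240.5711]), array([311.8134, 241.4056])] [312.4106 247.1956]
-100 [array([311.8675, 241.3149]), array([311.9537, 242.1489])] [312.5514 247.9357]
-105 [array([312.1118, 242.038 ]), array([312.1982, 242.8716])] [312.7978 248.6549]
-110 [array([312.4576, 242.7352]), array([312.5445, 243.5683])] [313.1473 249.348 ]
-115 [array([312.9016, 243.4014]), array([312.9892, 244.234 ])] [313.5966 250.01  ]
-120 [array([313.44  , 244.0319]), array([313.5284, 244.8639])] [314.1417 250.6361]
```

```bash
python3 -m pendant '[[[-13,10,-20,0,80],[-10,7,-35,0,70],[0,0,-40,0,62],[0,0,-40,0,60],[0,0,-30,0,60],[0,0,-20,0,60],[0,0,-11,0,60],[0,0,-5,0,60]]]'; python3 -m pendant '[[[0,0,0,0,60],[0,0,0,0,60]]]'
python3 - <<'E'
from h import *
im=[]
for n in ['side','top']:
  a=cam(n,n+'7.png')
  u,v=px(a,[.53,-.11,.05]).astype(int); i=np.ascontiguousarray(a['img'][v-30:v+30,u-40:u+40,::-1]); im.append(cv2.resize(i,None,fx=5,fy=5,interpolation=2)); print(u,v)
cv2.imwrite('pics/c7.png',np.hstack(im))
E
```

```text
time_s: 18.6
eef_pos: [0.5213, -0.1178, 0.029]
eef_rot: [-0.0, 0.762, 0.648, -0.0]
wrist_force: [0.2, -0.4, -0.1]
opening: 0.699
time_s: 18.85
eef_pos: [0.5219, -0.1181, 0.0301]
eef_rot: [0.001, 0.762, 0.648, 0.0]
wrist_force: [-0.4, 0.2, 0.7]
opening: 0.703
315 243
353 206
```

View pics/c7.png

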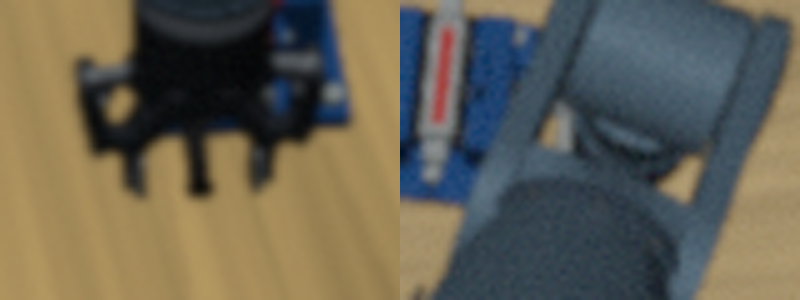

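```bash
python3 -m pendant '[[[0,0,0,0,40],[0,0,0,0,22],[0,0,0,0,17],[0,0,0,0,17]]]'; python3 -m pendant '[[[0,0,0,0,8],[0,0,0,0,5],[0,0,0,0,5]]]'
```

```text
time_s: 19.45
eef_pos: [0.5212, -0.1178, 0.0293]
eef_rot: [-0.0, 0.762, 0.648, -0.0]
wrist_force: [-0.5, -0.3, 0.9]
opening: 0.2
time_s: 19.82
eef_pos: [0.5217, -0.1179, 0.0295]
eef_rot: [0.0, 0.762, 0.648, 0.0]
wrist_force: [2.5, -0.2, -0.9]
opening: 0.146
```

```bash
cat > tab.py <<'E'
import numpy as np
X=np.array([.9869,-.1616,0]);Y=np.array([.1616,.9869,0])
P=lambda t:X*40*np.sin(np.radians(t))+Y*t*10/360+np.array([0,0,40*np.cos(np.radians(t))])
if __name__=='__main__':
  for t in range(-119,125,6): print(t+6,np.round(P(t+6)-P(t),1).tolist(),end='; ')
E
cat > st.py <<'E'
import sys
from h import *
o=monitor.get_obs();p=o['eef_pos'];f=o['wrist_force'];d=p-np.array([.577,.0025,0])
x=d@[.9869,-.1616,0];y=d@[.1616,.9869,0];z=p[2]+.0187-.068
t=np.arctan2(x,z);fx=f@[.9869,-.1616,0]
print('t=%.1f th=%.1f r=%.1fmm yv=%.1f tang=%.1f rad=%.1f fy=%.1f'%(o['time_s'],np.degrees(t),1e3*np.hypot(x,z),y*1e3,fx*np.cos(t)-f[2]*np.sin(t),fx*np.sin(t)+f[2]*np.cos(t),f@[.1616,.9869,0]))
E
python3 tab.py; python3 st.py
```

```text
-113 [-1.8, 0.5, 3.8]; -107 [-1.4, 0.4, 3.9]; -101 [-1.0, 0.3, 4.1]; -95 [-0.5, 0.3, 4.1]; -89 [-0.1, 0.2, 4.2]; -83 [0.3, 0.1, 4.2]; -77 [0.7, 0.0, 4.1]; -71 [1.2, -0.0, 4.0]; -65 [1.6, -0.1, 3.9]; -59 [2.0, -0.2, 3.7]; -53 [2.3, -0.2, 3.5]; -47 [2.7, -0.3, 3.2]; -41 [3.0, -0.3, 2.9]; -35 [3.3, -0.4, 2.6]; -29 [3.5, -0.4, 2.2]; -23 [3.7, -0.4, 1.8]; -17 [3.9, -0.5, 1.4]; -11 [4.0, -0.5, 1.0]; -5 [4.1, -0.5, 0.6]; 1 [4.2, -0.5, 0.1]; 7 [4.1, -0.5, -0.3]; 13 [4.1, -0.5, -0.7]; 19 [4.0, -0.5, -1.2]; 25 [3.9, -0.5, -1.6]; 31 [3.7, -0.4, -2.0]; 37 [3.5, -0.4, -2.3]; 43 [3.2, -0.4, -2.7]; 49 [2.9, -0.3, -3.0]; 55 [2.6, -0.3, -3.3]; 61 [2.2, -0.2, -3.6]; 67 [1.8, -0.1, -3.8]; 73 [1.4, -0.1, -3.9]; 79 [1.0, 0.0, -4.1]; 85 [0.6, 0.1, -4.1]; 91 [0.2, 0.1, -4.2]; 97 [-0.3, 0.2, -4.2]; 103 [-0.7, 0.3, -4.1]; 109 [-1.1, 0.4, -4.0]; 115 [-1.5, 0.4, -3.9]; 121 [-1.9, 0.5, -3.7]; 127 [-2.3, 0.5, -3.5]; t=19.8 th=-119.5 r=40.3mm yv=-127.7 tang=-2.1 rad=-1.7 fy=0.2
```

```bash
python3 -m pendant '[[[-1.8,0.5,3.8,0,5],[-1.4,0.4,3.9,0,5]]]'>/dev/null; python3 st.py;  python3 -m pendant '[[[-1,0.3,4.1,0,5],[-0.5,0.3,4.1,0,5]]]'>/dev/null; python3 st.py
```

```text
t=20.1 th=-107.8 r=39.6mm yv=-127.5 tang=-8.1 rad=-5.6 fy=1.0
t=20.3 th=-95.4 r=38.8mm yv=-127.1 tang=-7.3 rad=-9.2 fy=0.1
```

```bash
python3 -m pendant '[[[0.9,0,4.2,0,5]]]'>/dev/null; python3 st.py;  python3 -m pendant '[[[1,0,4.2,0,5]]]'>/dev/null; python3 st.py
```

```text
t=20.4 th=-89.7 r=38.4mm yv=-127.0 tang=-7.6 rad=-7.6 fy=-0.6
t=20.6 th=-83.8 r=38.1mm yv=-126.8 tang=-8.0 rad=-7.4 fy=0.2
```

```bash
sed -i 's/x=d@\[.9869,-.1616,0\]/x=d@[.9869,-.1616,0]-.0016/; s/-.068$/-.065/' st.py; python3 st.py; python3 -m pendant '[[[1.7,0,4.0,0,5]]]'>/dev/null; python3 st.py;  python3 -m pendant '[[[1.6,0,4.0,0,5]]]'>/dev/null; python3 st.py
```

```text
t=20.6 th=-79.8 r=40.1mm yv=-126.8 tang=-7.5 rad=-8.0 fy=0.2
t=20.7 th=-74.4 r=40.0mm yv=-126.6 tang=-5.9 rad=-6.6 fy=-2.0
t=20.8 th=-68.6 r=40.0mm yv=-126.4 tang=-6.1 rad=-7.9 fy=-2.2
```

```bash
python3 -m pendant '[[[2.7,-0.1,3.4,0,5]]]'>/dev/null; python3 st.py;  python3 -m pendant '[[[2.4,0,3.4,0,5]]]'>/dev/null; python3 st.py; python3 -m pendant '[[[2.5,0,3.3,0,5]]]'>/dev/null; python3 st.py
```

```text
t=20.9 th=-63.5 r=39.8mm yv=-126.3 tang=-6.5 rad=-1.6 fy=-4.8
t=21.1 th=-57.9 r=39.8mm yv=-126.1 tang=-6.3 rad=-0.9 fy=-7.7
t=21.2 th=-52.1 r=39.8mm yv=-125.9 tang=-7.0 rad=-1.8 fy=-6.8
```

```bash
python3 -m pendant '[[[2.6,-0.8,3.2,0,5]]]'>/dev/null; python3 st.py;  python3 -m pendant '[[[3,-0.7,2.8,0,5]]]'>/dev/null; python3 st.py; python3 -m pendant '[[[3.3,-0.4,2.5,0,5]]]'>/dev/null; python3 st.py
```

```text
t=21.3 th=-46.3 r=39.7mm yv=-125.8 tang=-6.0 rad=-6.1 fy=-3.4
t=21.4 th=-39.9 r=39.6mm yv=-125.7 tang=-7.2 rad=-3.3 fy=-3.8
t=21.6 th=-33.2 r=39.6mm yv=-125.4 tang=-7.2 rad=-5.3 fy=-4.3
```

```bash
python3 -m pendant '[[[3.8,-0.6,1.7,0,5]]]'>/dev/null; python3 st.py;  python3 -m pendant '[[[3.8,-0.6,1.7,0,5]]]'>/dev/null; python3 st.py; python3 -m pendant '[[[4,-0.6,1.2,0,5]]]'>/dev/null; python3 st.py
```

```text
t=21.7 th=-26.7 r=39.4mm yv=-125.3 tang=-7.2 rad=-0.3 fy=-2.8
t=21.8 th=-20.5 r=39.4mm yv=-125.1 tang=-6.0 rad=-3.5 fy=-2.9
t=21.9 th=-14.4 r=39.4mm yv=-125.0 tang=-5.9 rad=-2.3 fy=-2.5
```

```bash
python3 -m pendant '[[[4.1,-0.6,0.5,0,5]]]'>/dev/null; python3 st.py;  python3 -m pendant '[[[4.2,-0.6,0.1,0,5]]]'>/dev/null; python3 st.py; python3 -m pendant '[[[4.2,-0.6,-0.3,0,5]]]'>/dev/null; python3 st.py
```

```text
t=22.1 th=-8.1 r=39.3mm yv=-124.8 tang=-6.0 rad=-0.1 fy=-1.8
t=22.2 th=-1.6 r=39.3mm yv=-124.7 tang=-5.8 rad=-0.7 fy=-1.0
t=22.3 th=4.9 r=39.3mm yv=-124.5 tang=-5.8 rad=0.1 fy=-0.1
```

```bash
python3 -m pendant '[[[4.1,-0.5,-0.6,0,5]]]'>/dev/null; python3 st.py;  python3 -m pendant '[[[4,-0.5,-1,0,5]]]'>/dev/null; python3 st.py; python3 -m pendant '[[[3.9,-0.5,-1.5,0,5]]]'>/dev/null; python3 st.py
```

```text
t=22.4 th=11.1 r=39.3mm yv=-124.3 tang=-5.7 rad=-1.4 fy=-0.2
t=22.6 th=17.3 r=39.4mm yv=-124.2 tang=-5.5 rad=-1.0 fy=-0.3
t=22.7 th=23.5 r=39.4mm yv=-124.0 tang=-5.2 rad=-2.4 fy=-1.1
```

```bash
python3 -m pendant '[[[3.7,-0.5,-1.9,0,5]]]'>/dev/null; python3 st.py;  python3 -m pendant '[[[3.5,-0.5,-2.2,0,5]]]'>/dev/null; python3 st.py
```

```text
t=22.8 th=29.6 r=39.4mm yv=-123.8 tang=-5.0 rad=-2.3 fy=0.1
t=22.9 th=35.6 r=39.4mm yv=-123.7 tang=-5.5 rad=-2.7 fy=-0.4
```

```bash
python3 -m pendant '[[[3.2,-0.5,-2.6,0,5]]]'>/dev/null; python3 st.py;  python3 -m pendant '[[[2.9,-0.4,-2.9,0,5]]]'>/dev/null; python3 st.py
```

```text
t=23.1 th=41.6 r=39.4mm yv=-123.6 tang=-5.6 rad=-2.8 fy=0.5
t=23.2 th=47.4 r=39.5mm yv=-123.4 tang=-7.0 rad=-2.5 fy=0.9
```

Force begins to rise at 47 deg; go on one row at a time.

```bash
python3 -m pendant '[[[2.6,-0.4,-3.2,0,5]]]'>/dev/null; python3 st.py
```

```text
t=23.3 th=53.3 r=39.5mm yv=-123.3 tang=-8.0 rad=-2.7 fy=0.8
```

```bash
python3 -m pendant '[[[2.2,-0.3,-3.5,0,5]]]'>/dev/null; python3 st.py
```

```text
t=23.4 th=59.1 r=39.6mm yv=-123.2 tang=-9.8 rad=-4.2 fy=1.4
```

```bash
python3 -m pendant '[[[1.9,-0.3,-3.7,0,5]]]'>/dev/null; python3 st.py
```

```text
t=23.6 th=64.9 r=39.7mm yv=-123.1 tang=-9.9 rad=-4.1 fy=1.7
```

```bash
python3 -m pendant '[[[1.6,-0.2,-4,0,5]]]'>/dev/null; python3 st.py
```

```text
t=23.7 th=70.9 r=39.8mm yv=-123.0 tang=-10.9 rad=-5.4 fy=2.0
```

```bash
python3 -m pendant '[[[0.5,-0.1,-3.4,0,5]]]'>/dev/null; python3 st.py
```

```text
t=23.8 th=75.6 r=39.8mm yv=-122.9 tang=-11.4 rad=-4.7 fy=3.5
```

```bash
python3 -m pendant '[[[0.6,0,-2.6,0,5]]]'>/dev/null; python3 st.py
```

```text
t=23.9 th=79.3 r=39.9mm yv=-122.9 tang=-9.9 rad=-6.6 fy=2.0
```

```bash
python3 -m pendant '[[[0.3,0,-3.8,0,5]]]'>/dev/null; python3 st.py
```

```text
t=24.1 th=84.2 r=40.0mm yv=-122.8 tang=-13.0 rad=-6.8 fy=4.0
```

```bash
python3 -m pendant '[[[-1,-0.4,1.8,0,5],[0,0,0,0,5]]]'>/dev/null; python3 st.py; python3 -m pendant '[[[0,0,0,0,30],[0,0,0,0,50],[0,0,0,0,50],[0,0,0,0,50]]]'; python3 -m pendant '[[[0,0,15,0,50],[0,0,30,0,50],[0,0,40,0,50],[0,-20,40,0,50],[-10,-40,40,0,50],[-20,-40,20,0,50],[-20,-40,0,0,50],[-20,-40,0,0,50]]]';python3 -m pendant '[[[-20,-40,0,0,50],[-20,-20,0,0,50],[0,0,0,0,50]]]'
python3 - <<'E'
from h import *
im=[]
for n in ['side','top']:
  a=cam(n,n+'8.png')
  u,v=px(a,[.56,-.06,.08]).astype(int); i=np.ascontiguousarray(a['img'][v-40:v+40,u-50:u+50,::-1]); im.append(cv2.resize(i,None,fx=4,fy=4,interpolation=2)); print(u,v)
  for t in ['pirk','vise','vise_squeeze','front_liner','crank_grip','reel','headlamp','organiser','spare_pirk','screwdriver','mug','hook_box']:
    r=spotter.tip_of(n,t)
    for x in r[:1]: print(n,t,np.round(w(a,x['at']),4),round(x['confidence'],2))
cv2.imwrite('pics/c8.png',np.hstack(im))
E
```

```text
t=24.3 th=83.2 r=39.9mm yv=-122.8 tang=0.1 rad=0.8 fy=5.9
time_s: 24.82
eef_pos: [0.5964, -0.1272, 0.0501]
eef_rot: [0.0, 0.762, 0.648, 0.0]
wrist_force: [-0.0, 0.1, 0.0]
opening: 0.586
time_s: 25.82
eef_pos: [0.5259, -0.3084, 0.2369]
eef_rot: [0.001, 0.762, 0.648, 0.0]
wrist_force: [0.8, -0.3, -0.0]
opening: 0.586
time_s: 26.2
eef_pos: [0.4851, -0.3687, 0.236]
eef_rot: [0.001, 0.763, 0.646, -0.0]
wrist_force: [0.1, 0.4, 0.1]
opening: 0.585
321 221
side vise [ 0.5802  0.0016 -0.0061] 0.52
side reel [ 7.908e-01 -6.110e-02 -7.000e-04] 0.82
side organiser [ 0.5713  0.4662 -0.0028] 0.58
side spare_pirk [ 0.3157 -0.2832 -0.0021] 0.88
side mug [ 0.6988 -0.4014 -0.001 ] 0.57
side hook_box [ 0.4935 -0.4324 -0.0007] 0.68
338 196
top pirk [ 0.5827 -0.009   0.076 ] 0.77
top vise [0.5783 0.0008 0.004 ] 0.71
top vise_squeeze [ 0.57   -0.0455  0.1344] 0.74
top front_liner [ 0.4929 -0.4308  0.0035] 0.66
top crank_grip [ 0.5973 -0.1174  0.0737] 0.55
top reel [ 0.7921 -0.061   0.0025] 0.95
top headlamp [ 7.590e-01  1.541e-01 -3.000e-04] 0.84
top organiser [ 0.5715  0.4667 -0.0006] 0.92
top screwdriver [0.3483 0.4204 0.0023] 0.85
top mug [ 0.6902 -0.3983 -0.0018] 0.61
top hook_box [ 0.4937 -0.4361  0.0037] 0.43
```

View pics/c8.png

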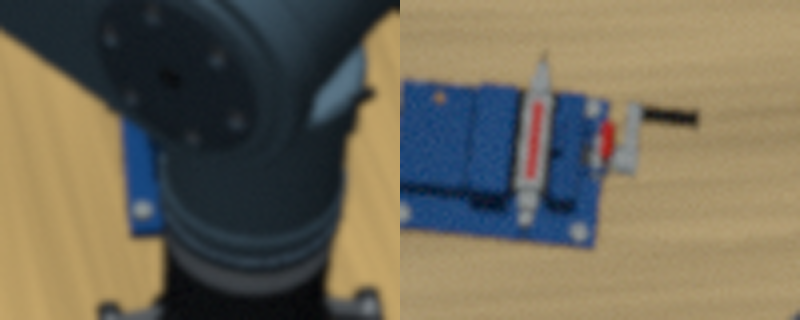

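```bash
python3 -c "
from bench import order
print(order.hand_in())"
```

```text
the job is handed in; nothing more can be done
None
```

The pirk is clamped and the job was handed in at about 26 s of the 62 s allowed.

- **Nip:** I squeezed the lever home and slid the jaw about 61 mm. It stopped dead, and the push rose from about 6 N to 13 N while it stood still, so the pirk was lightly nipped. I then let the lever go.
- **Winding:** I turned the crank clockwise about 200° (3.5 rad). The tangential force was 6 to 8 N at first. It settled near 5.5 N while the liner slack was taken up, then rose steadily to about 12 N. The last readings were 10.9, 11.4, 9.9 (on a shorter, slower step) and 13.0 N, all below the 16 N overtight mark.
- **Release:** I took the load off the handle, opened the fingers and backed away. The wrist force was near zero afterwards.

**Last checks:**
- The top picture shows the pirk square between the jaws, the lever sprung back and the crank where I left it.
- The bystanders that were detected sit within about 5 mm of their first positions, which is roughly the detector's accuracy.
- The arm blocked the side camera's view of the vise, so that picture confirmed nothing there.
- The 5.5 N in the slack is above the stated 2 to 3 N. I put this down to the liner's 32 N drag, but did not confirm it.
- I did not look closely at the pirk for dents. That it is undented rests on the force readings alone.

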